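# Free the seized jaw clamp and secure the trap bottle

## Task

The black T-handle that clamps the blue sliding jaw has seized: break it loose with a short firm twist anticlockwise and turn it on until the jaw is slack. Slide the jaw along its rail so that its rubber tip pushes the glass trap bottle fully home into the V-block and presses on it lightly, with some 8 N, then turn the handle back clockwise until it is tight, so that the jaw stays there, and let go. Do not squeeze the glass hard or touch it with the gripper, and leave the cup, jar and magnetic stand alone.

Things in the scene. Friction and masses are not known exactly. Their poses are not given: they have to be found in the camera images.
- clamp_knob (a joint): Turn of the black T-handle about its vertical axis, rad: 0 as found (tight), grows anticlockwise from above, stops at 0 and 1.8. Seized: the first turn takes 0.5 to 0.9 N m, dying away within 0.4 rad; from then on it turns freely, 0.1 N m, up to 0.4 as it bites and before its stop. Clamp: slack above 0.6, bites below 0.45, tight at 0.2 or less.
- knob_grip (a point): Point on the T-handle's axis, 77 mm above the bench. The crossbar is 64 mm long, 14 mm wide, and spans 55 to 85 mm above the bench, on a round collar 40 mm across whose top is at 55 mm. The point's x axis runs along the crossbar, z up; it turns with the knob and rides on the jaw. As found the crossbar lies along the rail.
- jaw: Blue jaw block, 66 mm across the rail, 50 mm along it, top 47 mm above the bench. Origin on the knob's axis at bench height; y axis along the rail towards the bottle, z up. When slack it slides on the fixed rail, up to 110 mm in all, with about 4 N of drag; clamped, it holds against about 20 N.
- spindle_root (a point): Middle of the jaw's front face, 38 mm ahead (y) of the jaw's origin, 43 mm above the bench, axes as the jaw's. A brass screw spindle with a round black rubber tip, 18 mm across, sticks out here along y. The tip's face stands 27 to 59 mm ahead of this point: it is set differently each time and not reported. The rubber gives 1 mm per 8 N, up to 6 mm.
- bottle: Loose glass trap bottle, 72 mm in diameter, 130 mm tall to the top of its blue cap (steel tube stubs to 150 mm), about 0.3 kg, on the 8 mm thick steel plate between jaw and V-block. Origin at the centre of its underside. It starts 6 to 14 mm short of home and takes roughly 1 to 5 N to slide.
- seat (a point): Where the bottle's origin is when it is fully home in the fixed white plastic V-block, on top of the plate (8 mm above the bench). Its y axis points along the rail, from the jaw into the V-block; z up.
- cup: Loose yellow mug, 76 mm across, 85 mm tall, bystander. Origin under its centre.
- jar: Loose small glass jar with steel cap, 56 mm across, 70 mm tall, bystander. Origin under its centre.
- magbase: Loose blue magnetic stand base 60 x 50 x 55 mm with an upright steel post to 185 mm, bystander. Origin under its centre.

How it is judged:
On the way, in this order (a step that is already met when the one before it is completed fails the run):
1. the knob is broken loose and turned slack (past 0.6 rad) (value of joint clamp_knob above 0.6 rad), for 0.2 s.
2. the jaw has pushed the bottle home (within 4 mm of the seat) and presses on it with more than 4 N (horizontal distance between bottle and seat below 0.004 m and contact force between jaw and bottle above 4 N), for 0.2 s.
At the end, for the whole second after the job is handed in: The bottle stands upright within 4 mm of its seat in the V-block, the jaw's tip presses on it with 4 to 14 N, the clamp knob is tight again (0.2 rad or less) and everything is at rest (all of step 2 and contact force between jaw and bottle below 14 N and value of joint clamp_knob below 0.2 rad and angle between bottle's own z axis and vertical below 0.05 rad and linear speed of bottle below 0.02 m/s and linear speed of jaw below 0.01 m/s); the robot touches nothing.
It fails at once if the glass bottle is pressed by the jaw with more than 18 N (contact force between jaw and bottle above 18 N).
It fails at once if the robot touches the bottle (contact force between any of the fingers, the arm and bottle above 0.5 N).
It fails at once if the bottle tips (angle between bottle's own z axis and vertical above 0.2 rad).
It fails at once if the cup, jar or magnetic stand is pushed more than 20 mm (distance of any of cup, jar, magbase from where it was at the start of the episode above 0.02 m).
It also fails if it takes over 58 s, if anything falls off the work surface, if the arm or the gripper's body presses on something with over 40 N, if the wrist force passes 120 N, or if a joint passes its speed limit or range.

## Robot

A 6-joint arm with a two-finger parallel gripper is mounted at the origin on the work surface. World frame = base frame: x ahead of the robot, y to its left, z up, the work surface at z = 0. Lengths are in m, angles in rad, forces in N, time in s.
With the tool pointing down it reaches from about 0.15 to 0.775 m from the base axis. Payload 6.1 kg.
Tool frame: the origin (TCP) lies midway between the tips of the shut fingers; the grasp point (between the pads) lies behind it (arm.tcp_to_grasp is the z of the grasp point in the tool frame, in m); z points along the fingers, y is the line along which they close (so a half turn about z gives the same grasp; the last joint's range is limited). The gripper opens to 85 mm and grips with 20 to 120 N. Pads are 22 mm wide; open, the fingers measure 114 mm over their backs; the gripper's body (76 mm by 85 mm) begins 54 mm behind the grasp point. The pads swing forward as they close: fully open they stand 13 mm farther back than shut.
Start: joints at [1.271, 0.126, -0.04, 1.405, 0, 1.571], TCP at [0.155, 0.502, 0.231] pointing down, gripper open.
Joint ranges: [-2.72, 2.72], [-0.95, 1.95], [-1.27, 1.35], [-1.78, 2.02], [-1.46, 1.47], [-3.14, 3.14]. Speed limits (rad/s): [2.39, 2.39, 3.01, 3.14, 3.14, 3.14].

## Interface

Orientations are given as [roll, pitch, yaw] about the fixed x, y, z axes, in that order (R = Rz(yaw) Ry(pitch) Rx(roll)).
In Python, from station import state, eyes, workorder, models, arm gives the robot as it stands.
- The arm moves only by the shell command python3 -m jog 'ROWS'. ROWS is a JSON object of lists of equal length, an entry for each row: "offset": the shift along the tool's x, y, z in cm, a list of three; "yaw": the turn about the tool's z in degrees; "claw": the closure, from 0 (fully open) to 1 (shut). A call has 1 to 10 rows; each row is the pose to reach, as a shift and turn from the pose commanded when the call began, along the tool's axes at that moment; what a row does not reach only later rows make up. A row lasts 1/8 s, in which the tool goes at most 62.5 mm and 10.7 degrees, less where a joint would pass 70% of its speed; a pose out of reach is approached as far as the arm can. A call with a gripper value outside its range is refused whole. The fingers move at their own pace and stop on an object; the grip force is fixed at half the most. Time passes only in rows, so rows that repeat a pose let the fingers close. It gives the time, the measured TCP pose, the force, the opening and the grip force at its end, in the units of the state.
- state(): the state, without advancing time (a new reading comes with each control period).
- eyes.snapshot(name): name is "side" or "top"; returns the picture (480x640x3 uint8, blue, green, red); there is no depth.
- eyes.get_calibration(name): a dict with "K" (3x3 intrinsics, pixels), "R" (3x3) and "t" (3): a world point X has camera coordinates R X + t. Camera axes: x right, y down, z forward; pixel columns grow to the right and rows downward; lengths in m; the calibration is good to about 2 mm. A picture is of the moment at which its call begins. get_calibration takes no time and is no camera call.
- workorder.job_done(): hands the job in; it is judged then, once.
Trained networks look in the newest picture that a camera, given by its name, has taken for a name from the list of things; names that differ only in an ending like _2 or _b are one class to them, and where a whole thing is asked for, a point or a joint stands for the part that bears it (a point fixed in the world has none). Each returns a list of dicts, best first, with "score" (0 to 1); they miss things now and then, are a little off and sometimes report something else, mostly with a low value. They report only what shows in the picture. A call takes as long as a camera call.
- models.look_for(camera, thing): "extent" ([left, top, right, bottom] in pixels, round what is visible of it).
The state is a dict: "time_s": time; "joint_positions": joint angles; "qd": joint speeds; "effort": joint torques, N m; "position": TCP position; "tool_rot": TCP orientation; "contact_force": force on the tool from outside, world axes, zero at the start; "wrist_torque": the same for the moment, N m; "width": finger opening in m; "grasp_force": force on a finger pad.
Only numpy, scipy, OpenCV 4.12 (cv2) and the standard library are available. Lean on these libraries where they do the work, as an engineer would, in place of code of your own. Each camera call takes 0.05 s, during which the arm holds its last target. There are 200 camera calls.

## Working session

There is one attempt and no reset: what is moved stays moved. The work goes in short steps, Python scripts to look and compute and a shell command to move; the robot and the scene stay as the last step left them, time stands still between calls to the robot, and variables do not carry over. Pictures are saved under pics/ and viewed, at most 10 in all, crops included, and the job is handed in when it is done.

```bash
ls; mkdir -p pics
python3 - <<'E'
from station import state, eyes, workorder, models, arm
import cv2, json
s=state(); print(s); print(arm.tcp_to_grasp)
for c in ("side","top"):
    cv2.imwrite(f"pics/{c}0.png",eyes.snapshot(c))
    k=eyes.get_calibration(c); print(c,k)
    for t in ("clamp_knob","jaw","bottle","cup","jar","magbase"):
        print(t,[(r['score'],[round(float(v)) for v in r['extent']]) for r in models.look_for(c,t)[:2]])
E
```

```text
pics
{'time_s': 0.0, 'joint_positions': array([ 1.27099229e+00,  1.26356797e-01, -4.06015658e-02,  1.40540667e+00,
        1.85826422e-05,  1.57081101e+00]), 'qd': array([-0.00063071,  0.00077758, -0.0013144 , -0.00074739,  0.00043178,
       -0.00222769]), 'effort': array([ 4.44389536e-05, -4.35912180e+01,  3.52924883e+01,  1.72959751e-02,
       -1.54252291e-05,  2.57498769e-06]), 'position': array([0.15492339, 0.50119167, 0.2305436 ]), 'tool_rot': array([-3.14002395e+00, -1.85595810e-05,  2.84177390e+00]), 'contact_force': array([-0.50450963,  0.15934924,  0.51961747]), 'wrist_torque': array([0.00163791, 0.02290161, 0.04961987]), 'grasp_force': 0.0, 'width': 0.08564467793797417}
-0.0187
side {'K': array([[468.70548687,   0.        , 326.74365407],
       [  0.        , 468.70548687, 235.61318374],
       [  0.        ,   0.        ,   1.        ]]), 'R': array([[ 0.89887189, -0.43771947,  0.02076023],
       [-0.20026472, -0.45246573, -0.86900449],
       [ 0.38977348,  0.77696617, -0.49436849]]), 't': array([-0.44600245,  0.16315783,  0.82608142])}
clamp_knob [(0.58, [373, 238, 403, 266])]
jaw [(0.75, [359, 236, 404, 283])]
bottle []
cup [(0.64, [191, 172, 234, 216])]
jar [(0.72, [374, 341, 411, 402])]
magbase [(0.76, [292, 136, 315, 204])]
top {'K': array([[538.76080417,   0.        , 310.03166094],
       [  0.        , 538.76080417, 239.71134073],
       [  0.        ,   0.        ,   1.        ]]), 'R': array([[-0.0223921 , -0.99974748,  0.00189189],
       [-0.9976158 ,  0.02222072, -0.0653373 ],
       [ 0.06527876, -0.00335042, -0.99786144]]), 't': array([-0.018495  ,  0.4891316 ,  1.28163714])}
clamp_knob [(0.83, [324, 190, 351, 208])]
jaw [(0.96, [305, 184, 351, 219])]
bottle []
cup [(0.83, [122, 281, 169, 333])]
jar [(0.72, [432, 248, 461, 272])]
magbase [(0.64, [131, 184, 177, 218])]
```

View pics/side0.png

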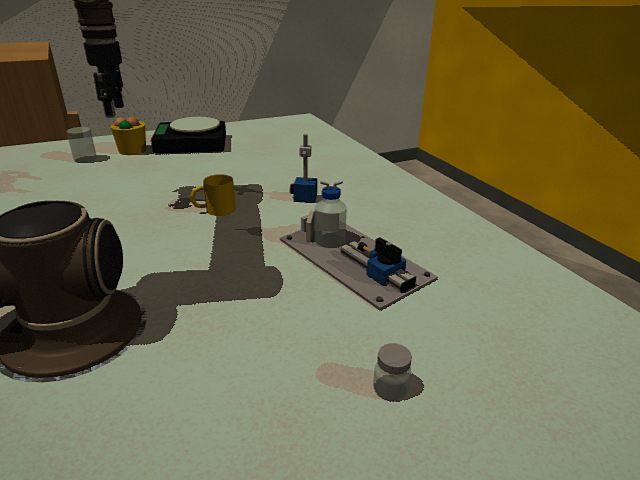

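View pics/top0.png

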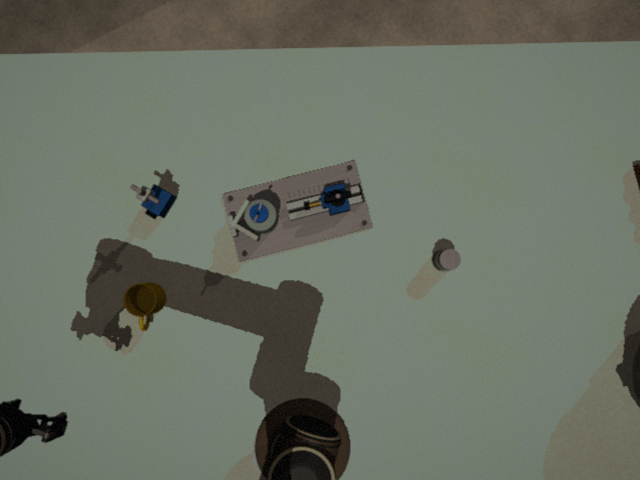

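The top view shows the plate (222–372, 160–262) with the jaw at about (337,197), the bottle at (259,215) and the V-block to its left. Cup, jar and stand are well clear. I'll zoom in next.

Run:
```python
import cv2
a=cv2.imread("pics/top0.png")[150:270,220:380]; cv2.imwrite("pics/top0c.png",cv2.resize(a,None,fx=5,fy=5,interpolation=cv2.INTER_CUBIC))
a=cv2.imread("pics/side0.png")[175:310,275:445]; cv2.imwrite("pics/side0c.png",cv2.resize(a,None,fx=4.4,fy=4.4,interpolation=cv2.INTER_CUBIC))
```

```text
(no output)
```

View pics/top0c.png

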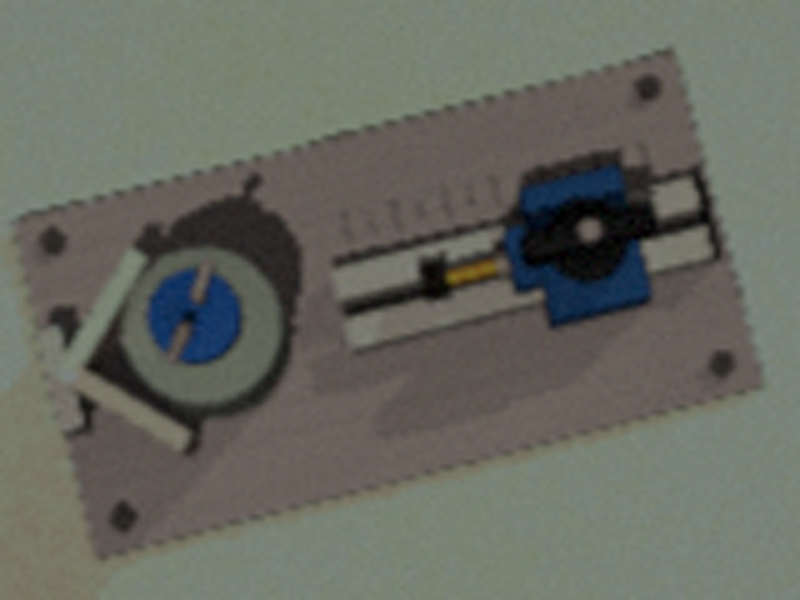

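View pics/side0c.png

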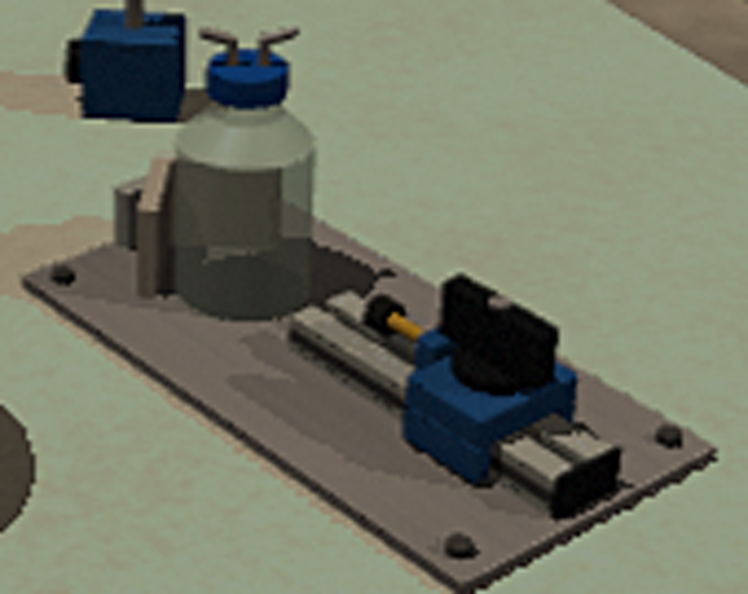

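The crops show the following, in the 5x top crop:
- Knob axis at about (590,229) and crossbar ends at about (523,248) and (655,212).
- Rubber tip face at about (421,279).
- Cap centre at about (196,315).
- Plate corners at (12,215), (672,48), (762,388) and (100,560).

```bash
cat > h.py <<'E'
import numpy as np
from station import state, eyes, models, arm
def ray(cam,u,v,z):
    k=eyes.get_calibration(cam); K,R,t=[np.array(k[i]) for i in "KRt"]
    c=-R.T@t; d=R.T@np.linalg.inv(K)@[u,v,1]
    return c+d*(z-c[2])/d[2]
def proj(cam,X):
    k=eyes.get_calibration(cam); p=np.array(k["K"])@(np.array(k["R"])@X+k["t"]); return p[:2]/p[2]
E
python3 - <<'E'
from h import *
f=lambda u,v,z: ray("top",220+(u-2)/5,150+(v-2)/5,z)
C=[f(*p,.008) for p in [(12,215),(672,48),(762,388),(100,560)]]
for a,b in ((1,0),(2,3),(2,1),(3,0)):
    d=C[a]-C[b]; print("edge",np.linalg.norm(d),np.degrees(np.arctan2(-d[1],-d[0])))
rail=np.mean([C[0]-C[1],C[3]-C[2]],0); rail/=np.linalg.norm(rail)
n=np.array([-rail[1],rail[0],0])
kn=f(590,229,.085); print("rail",rail,np.degrees(np.arctan2(rail[1],rail[0])),"knob",kn, "plate c",np.mean(C,0))
g=lambda u,v,z:ray("side",275+u/4.4,175+v/4.4,z)
P={"knob_side":g(499,300,.085),"e1":f(523,248,.085),"e2":f(655,212,.085),"tip":f(421,279,.043),"tipside":g(372,310,.043),"cap":f(196,315,.13),"body":f(202,326,.1),"capside":g(248,65,.13),"jawfront":f(507,240,.047),"jc1":f(522,187,.047),"jc2":f(553,326,.047),"jc3":f(650,299,.047),"jc4":f(624,163,.047),"vcorner":f(72,372,.06)}
for k,p in P.items(): print(k,p.round(4),"along",(p-kn)@rail,"across",(p-kn)@n)
print("tcp yaw axis",state()['tool_rot'])
E
```

```text
edge 0.3325289443677353 103.08156702900523
edge 0.33132782636267116 103.31111359308015
edge 0.17245437837958283 13.09189947679207
edge 0.17378617245339628 13.48869847106666
rail [-0.22828515  0.97359431  0.        ] 103.19613265112864 knob [ 0.58446668 -0.09465517  0.085     ] plate c [0.56230105 0.00058751 0.008     ]
knob_side [ 0.5852 -0.0952  0.085 ] along -0.0006546810145395572 across -0.0006056789539507244
e1 [ 0.5764 -0.0637  0.085 ] along 0.031960246631126836 across 0.0008178456778795496
e2 [ 0.5917 -0.1247  0.085 ] along -0.030868655351133777 across -0.00015346581295178012
tip [ 0.5686 -0.0164  0.043 ] along 0.07982616621788885 across -0.0023895150450020113
tipside [ 0.5647 -0.0188  0.043 ] along 0.07835952983576781 across 0.0019411463370150284
cap [0.5435 0.0825 0.13  ] along 0.18181533575696357 across -0.0005580449234301357
body [0.542  0.0826 0.1   ] along 0.18226084533398293 across 0.0008875188628150986
capside [0.5505 0.0941 0.13  ] along 0.19153411313201907 across -0.010039211492313413
jawfront [ 0.5857 -0.0575  0.047 ] along 0.03593724225667409 across -0.009688266140799456
jc1 [ 0.6108 -0.0652  0.047 ] along 0.02271376290705171 across -0.032369322540680534
jc2 [ 0.5444 -0.0782  0.047 ] along 0.025196351604638335 across 0.035277487093869894
jc3 [ 0.5562 -0.1243  0.047 ] along -0.022371762795149137 across 0.03432087777547002
jc4 [ 0.6212 -0.1137  0.047 ] along -0.02694592476743882 across -0.031400357433143754
vcorner [0.5264 0.1471 0.06  ] along 0.24860765139246901 across 0.0013991894466384583
tcp yaw axis [3.14151254e+00 2.53735148e-05 2.84179462e+00]
```

```bash
cat >> h.py <<'E'
from scipy.spatial.transform import Rotation as Ro
RAIL=np.radians(103.2); K0=np.array([.5845,-.0947])
def rows(x,y,z,yawdeg):
    s=state(); R=Ro.from_euler('xyz',s['tool_rot'])
    off=R.inv().apply(np.array([x,y,z])-s['position'])*100
    print("offset cm",off.round(2),"yaw",round((np.degrees(s['tool_rot'][2])-yawdeg+180)%360-180,1))
E
python3 -c "
from h import *
rows(.5845,-.0947,.13,103.2)"
```

```text
offset cm [-58.64 -44.29  10.13] yaw 59.6
```

```bash
python3 -m jog '{"offset":[[-5,-4,0],[-10,-8,0],[-15,-12,0],[-21,-16,0],[-27,-20,0],[-33,-25,0],[-39,-29.5,0],[-44,-33.5,0],[-49,-37,0],[-54,-40.5,0]],"yaw":[6,12,18,24,30,36,42,48,54,59.6],"claw":[0,0,0,0,0,0,0,0,0,0]}'; python3 -c "
from h import *
rows(.5845,-.0947,.125,103.2);print(state()['joint_positions'])"
```

```text
time_s: 1.95
position: [0.5219, -0.0067, 0.2316]
tool_rot: [3.141, -0.0, 1.798]
contact_force: [1.1, 0.4, -0.4]
width: 0.0854
grasp_force: 0.0
offset cm [-9.98  4.11 10.66] yaw -0.2
[-1.30710378e-02  1.19307861e-01 -4.63448428e-02  1.40421484e+00
  2.70368922e-04  1.33073078e+00]
```

```bash
python3 -m jog '{"offset":[[-4,1.6,2],[-8,3.3,4],[-10,4.1,7],[-10,4.1,10.5],[-10,4.1,10.5],[-10,4.1,10.5]],"yaw":[0,0,0,0,0,0],"claw":[0.2,0.4,0.4,0.4,0.4,0.4]}'
python3 - <<'E'
from h import *
import cv2
rows(.5845,-.0947,.060,103.2); print(state()['joint_positions'][5])
cv2.imwrite("pics/top1.png",cv2.resize(eyes.snapshot("top")[130:250,280:400],None,fx=4,fy=4,interpolation=cv2.INTER_CUBIC))
im=eyes.snapshot("side")[170:310,310:450]
cv2.imwrite("pics/side1.png",cv2.resize(im,None,fx=4,fy=4,interpolation=cv2.INTER_CUBIC))
E
```

```text
time_s: 2.7
position: [0.5841, -0.0926, 0.1276]
tool_rot: [3.14, 0.0, 1.802]
contact_force: [0.5, 1.3, 0.4]
width: 0.0511
grasp_force: 0.0
offset cm [-0.21 -0.02  6.76] yaw 0.0
1.182580226858638
```

View pics/side1.png

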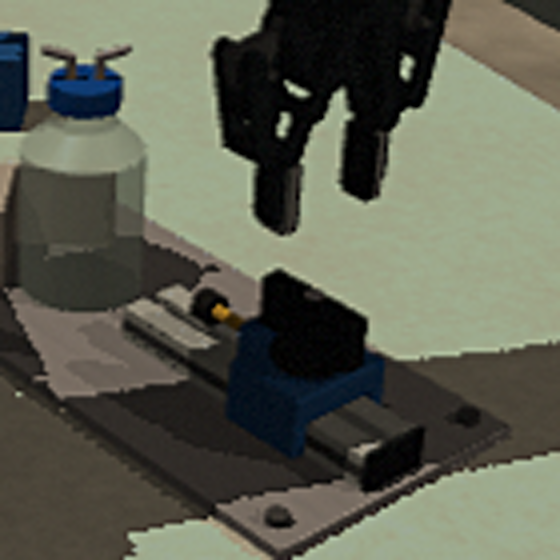

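The gripper straddles the crossbar (about (315,310) in the crop) with its pads on either side. Next I go down and grip.

```bash
python3 -m jog '{"offset":[[-0.2,0,3],[-0.2,0,6],[-0.2,0,6.7],[-0.2,0,6.7],[-0.2,0,6.7],[-0.2,0,6.7],[-0.2,0,6.7]],"yaw":[0,0,0,0,0,0,0],"claw":[0.4,0.4,0.4,0.4,1,1,1]}'; python3 -c "
from h import *
rows(.5845,-.0947,.060,103.2);print(state())"
```

```text
time_s: 3.68
position: [0.5856, -0.0946, 0.0608]
tool_rot: [3.138, 0.001, 1.802]
contact_force: [2.0, 1.2, 6.0]
width: 0.0125
grasp_force: 61.1
offset cm [ 0.02 -0.11  0.08] yaw 0.0
{'time_s': 3.675, 'joint_positions': array([-1.60445933e-01,  3.00953452e-01, -1.99186845e-01,  1.06736997e+00,
        5.77840729e-04,  1.17936927e+00]), 'qd': array([ 0.00149839,  0.00100825, -0.00046007, -0.00093996, -0.00085001,
       -0.00130972]), 'effort': array([-1.01490699e+00, -4.98624945e+01,  3.01417029e+01,  6.45004380e-01,
       -3.75710316e-01,  1.13027432e-02]), 'position': array([ 0.58560037, -0.09459886,  0.06080598]), 'tool_rot': array([3.13833469e+00, 7.19520607e-04, 1.80177723e+00]), 'contact_force': array([2.0026212 , 1.24791376, 6.03571135]), 'wrist_torque': array([ 0.22172706, -0.22231142,  0.01561307]), 'grasp_force': 61.14109218120575, 'width': 0.012526063282477759}
```

```bash
python3 -m jog '{"offset":[[0,0,0],[0,0,0],[0,0,0],[0,0,0]],"yaw":[-10,-20,-25,-25],"claw":[1,1,1,1]}'; python3 -c "
from h import *
s=state();print(np.degrees(s['tool_rot'][2])-103.2,s['wrist_torque'],s['contact_force'],s['width'],s['position'])"
```

```text
time_s: 4.18
position: [0.5856, -0.0948, 0.0608]
tool_rot: [3.139, 0.002, 2.239]
contact_force: [2.3, 0.7, 5.6]
width: 0.0126
grasp_force: 61.3
25.103300848719996 [ 0.03862089 -0.21314903  0.32754927] [2.33982092 0.70791617 5.60825174] 0.012568173384619154 [ 0.58559527 -0.09475352  0.06078494]
```

```bash
python3 -m jog '{"offset":[[0,0,0],[0,0,0],[0,0,0],[0,0,0],[0,0,0],[0,0,0]],"yaw":[-10,-20,-28,-28,-28,-28],"claw":[1,1,1,1,1,1]}'
python3 - <<'E'
from h import *
import cv2
s=state();print(np.degrees(s['tool_rot'][2])-103.2,s['wrist_torque'],s['contact_force'],s['width'],s['position'])
R=Ro.from_euler('xyz',s['tool_rot']); d=np.array([np.cos(RAIL),np.sin(RAIL),0])
print("rail dir in tool axes",R.inv().apply(d))
cv2.imwrite("pics/side2.png",cv2.resize(eyes.snapshot("side")[150:310,290:450],None,fx=3.7,fy=3.7,interpolation=cv2.INTER_CUBIC))
E
```

```text
time_s: 4.92
position: [0.5856, -0.0947, 0.0608]
tool_rot: [3.141, 0.003, 2.727]
contact_force: [2.6, 1.1, 5.4]
width: 0.0127
grasp_force: 61.2
53.04492636458379 [ 0.06816582 -0.32023354  0.19681017] [2.63285979 1.08286457 5.43729299] 0.012739251836387471 [ 0.58561467 -0.09474465  0.06080609]
rail dir in tool axes [ 0.60118539  0.79910876 -0.00114542]
```

View pics/side2.png

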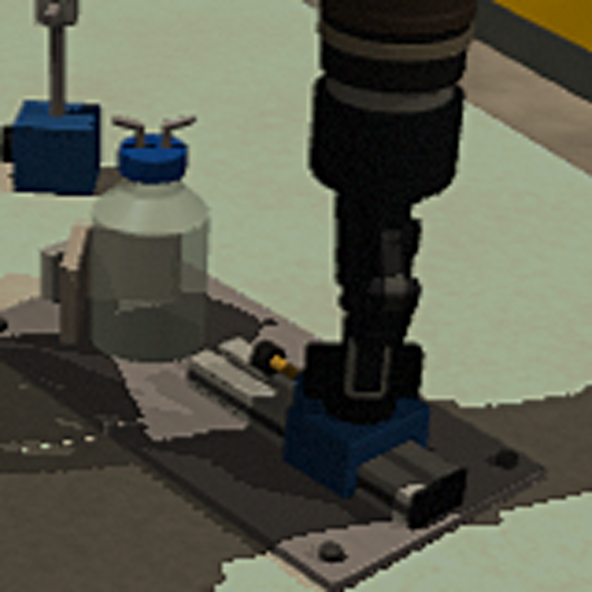

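The crossbar has turned by 0.93 rad in the grip, so the jaw is slack, and the bottle hasn't moved. I slide the first 50 mm.

```bash
cat >> h.py <<'E'
def rep():
    s=state(); d=np.array([np.cos(RAIL),np.sin(RAIL),0]); n=np.array([-d[1],d[0],0]); p=s['position']-[.5856,-.0947,.0608]
    R=Ro.from_euler('xyz',s['tool_rot'])
    print("t",s['time_s'],"along mm",round(p@d*1e3,2),"across",round(p@n*1e3,2),"z",round(p[2]*1e3,2),"F along",round(s['contact_force']@d,2),"across",round(s['contact_force']@n,2),"Fz",round(s['contact_force'][2],2),"Tz",s['wrist_torque'][2].round(3),"ang",(s['tool_rot'][2]-RAIL).round(3),"w",s['width'].round(4),"rail in tool",R.inv().apply(d).round(4))
E
python3 -m jog '{"offset":[[0.6,0.8,0],[1.2,1.6,0],[1.8,2.4,0],[2.4,3.2,0],[3.0,4.0,0],[3.0,4.0,0]],"yaw":[0,0,0,0,0,0],"claw":[1,1,1,1,1,1]}'; python3 -c "
from h import *
rep()"
```

```text
time_s: 5.72
position: [0.5736, -0.0439, 0.0608]
tool_rot: [3.137, 0.001, 2.728]
contact_force: [0.8, 5.5, 7.2]
width: 0.0124
grasp_force: 61.6Traceback (most recent call last):
  File "<string>", line 3, in <module>
    rep()
    ~~~^^
  File "h.py", line 18, in rep
    print("t",s['time_s'],"along mm",round(p@d*1e3,2),"across",round(p@n*1e3,2),"z",round(p[2]*1e3,2),"F along",round(s['contact_force']@d,2),"across",round(s['contact_force']@n,2),"Fz",round(s['contact_force'][2],2),"Tz",s['wrist_torque'][2].round(3),"ang",(s['tool_rot'][2]-RAIL).round(3),"w",s['width'].round(4),"rail in tool",R.inv().apply(d).round(4))
                                                                                                                                                                                                                                                                                                       ^^^^^^^^^^^^^^^^
AttributeError: 'float' object has no attribute 'round'
```

```bash
sed -i "s/(s\['tool_rot'\]\[2\]-RAIL).round(3)/round(float(s['tool_rot'][2]-RAIL),3)/; s/s\['width'\].round(4)/round(float(s['width']),4)/; s/s\['wrist_torque'\]\[2\].round(3)/round(float(s['wrist_torque'][2]),3)/" h.py; python3 -c "
from h import *
rep()"
python3 -m jog '{"offset":[[0.12,0.16,0],[0.24,0.32,0],[0.36,0.48,0],[0.36,0.48,0]],"yaw":[0,0,0,0],"claw":[1,1,1,1]}'; python3 -c "
from h import *
rep()"
```

```text
t 5.725 along mm 52.18 across 0.06 z -0.02 F along 5.14 across -2.07 Fz 7.21 Tz -0.104 ang 0.927 w 0.0124 rail in tool [0.6004 0.7997 0.0029]
time_s: 6.22
position: [0.5728, -0.0404, 0.0608]
tool_rot: [3.141, 0.003, 2.727]
contact_force: [1.5, -1.1, 5.5]
width: 0.0128
grasp_force: 61.5
t 6.225 along mm 55.78 across 0.03 z -0.01 F along -1.41 across -1.22 Fz 5.47 Tz -0.01 ang 0.925 w 0.0128 rail in tool [ 0.6016  0.7988 -0.0017]
```

```bash
python3 -m jog '{"offset":[[0.09,0.12,0],[0.18,0.24,0],[0.27,0.36,0],[0.36,0.48,0]],"yaw":[0,0,0,0],"claw":[1,1,1,1]}'; python3 -c "
from h import *
rep()"
python3 -m jog '{"offset":[[0.06,0.08,0],[0.12,0.16,0],[0.18,0.24,0],[0.24,0.32,0]],"yaw":[0,0,0,0],"claw":[1,1,1,1]}'; python3 -c "
from h import *
rep()"
python3 -m jog '{"offset":[[0.06,0.08,0],[0.12,0.16,0],[0.18,0.24,0]],"yaw":[0,0,0],"claw":[1,1,1]}'; python3 -c "
from h import *
rep()"
```

```text
time_s: 6.72
position: [0.5716, -0.0352, 0.0608]
tool_rot: [-3.141, 0.004, 2.726]
contact_force: [3.0, -3.4, 5.8]
width: 0.0129
grasp_force: 61.4
t 6.725 along mm 61.11 across 0.04 z -0.03 F along -3.98 across -2.12 Fz 5.75 Tz 0.005 ang 0.925 w 0.0129 rail in tool [ 0.6019  0.7986 -0.0031]
time_s: 7.22
position: [0.5707, -0.0313, 0.0608]
tool_rot: [-3.141, 0.004, 2.726]
contact_force: [1.6, -3.5, 6.2]
width: 0.0128
grasp_force: 61.4
t 7.225 along mm 65.13 across 0.03 z -0.02 F along -3.76 across -0.8 Fz 6.17 Tz 0.064 ang 0.925 w 0.0128 rail in tool [ 0.6019  0.7985 -0.003 ]
time_s: 7.6
position: [0.5702, -0.0289, 0.0608]
tool_rot: [-3.14, 0.005, 2.726]
contact_force: [3.2, -6.7, 5.3]
width: 0.013
grasp_force: 61.3
t 7.6 along mm 67.57 across 0.02 z 0.0 F along -7.3 across -1.61 Fz 5.32 Tz 0.051 ang 0.925 w 0.013 rail in tool [ 0.6021  0.7984 -0.0044]
```

The jaw's drag alone reads 3.9 N. It rose to 7.3 N at 67.5 mm, where I expected contact with the bottle, so it is now sliding. I go on slowly.

```bash
python3 -m jog '{"offset":[[0.06,0.08,0],[0.12,0.16,0],[0.18,0.24,0]],"yaw":[0,0,0],"claw":[1,1,1]}'|head -1; python3 -c "
from h import *
rep()"
python3 -m jog '{"offset":[[0.06,0.08,0],[0.12,0.16,0]],"yaw":[0,0],"claw":[1,1]}'|head -1; python3 -c "
from h import *
rep()"
python3 -m jog '{"offset":[[0.06,0.08,0],[0.12,0.16,0]],"yaw":[0,0],"claw":[1,1]}'|head -1; python3 -c "
from h import *
rep()"
```

```text
time_s: 7.98
t 7.975 along mm 70.45 across 0.05 z -0.04 F along -7.62 across -2.2 Fz 5.1 Tz 0.008 ang 0.925 w 0.0129 rail in tool [ 0.6022  0.7983 -0.0044]
time_s: 8.22
t 8.225 along mm 72.45 across 0.02 z -0.04 F along -5.45 across -1.41 Fz 6.21 Tz 0.032 ang 0.924 w 0.0128 rail in tool [ 0.6022  0.7983 -0.0044]
time_s: 8.48
t 8.475 along mm 74.48 across 0.03 z -0.01 F along -6.12 across -1.69 Fz 5.77 Tz 0.042 ang 0.925 w 0.0132 rail in tool [ 0.6022  0.7983 -0.0044]
```

```bash
python3 -m jog '{"offset":[[0.06,0.08,0],[0.06,0.08,0]],"yaw":[0,0],"claw":[1,1]}'|head -1; python3 -c "
from h import *
rep()"
python3 -m jog '{"offset":[[0.06,0.08,0],[0.06,0.08,0]],"yaw":[0,0],"claw":[1,1]}'|head -1; python3 -c "
from h import *
rep()"
python3 -m jog '{"offset":[[0.06,0.08,0],[0.06,0.08,0]],"yaw":[0,0],"claw":[1,1]}'|head -1; python3 -c "
from h import *
rep()"
```

```text
time_s: 8.72
t 8.725 along mm 75.78 across 0.03 z 0.01 F along -5.37 across -1.45 Fz 5.54 Tz -0.035 ang 0.925 w 0.0128 rail in tool [ 0.6021  0.7984 -0.0038]
time_s: 8.98
t 8.975 along mm 76.69 across 0.03 z -0.01 F along -6.56 across -0.58 Fz 6.21 Tz 0.009 ang 0.925 w 0.0128 rail in tool [ 0.6021  0.7984 -0.0039]
time_s: 9.22
t 9.225 along mm 77.59 across 0.06 z -0.06 F along -6.1 across -0.86 Fz 4.5 Tz 0.043 ang 0.925 w 0.0129 rail in tool [ 0.6021  0.7984 -0.0041]
```

```bash
python3 -m jog '{"offset":[[0.06,0.08,0],[0.06,0.08,0]],"yaw":[0,0],"claw":[1,1]}'|head -1; python3 -c "
from h import *
rep()"
python3 -m jog '{"offset":[[0.06,0.08,0],[0.06,0.08,0]],"yaw":[0,0],"claw":[1,1]}'|head -1; python3 -c "
from h import *
rep()"
python3 -m jog '{"offset":[[0.06,0.08,0],[0.06,0.08,0]],"yaw":[0,0],"claw":[1,1]}'|head -1; python3 -c "
from h import *
rep()"
```

```text
time_s: 9.48
t 9.475 along mm 77.93 across 0.04 z 0.0 F along -8.52 across -1.72 Fz 4.68 Tz 0.022 ang 0.924 w 0.0129 rail in tool [ 0.6025  0.7981 -0.0056]
time_s: 9.72
t 9.725 along mm 78.29 across 0.03 z -0.0 F along -10.04 across -1.72 Fz 4.12 Tz 0.032 ang 0.924 w 0.0126 rail in tool [ 0.6027  0.7979 -0.0069]
time_s: 9.98
t 9.975 along mm 78.68 across 0.04 z -0.02 F along -12.87 across -1.37 Fz 3.3 Tz 0.091 ang 0.924 w 0.0129 rail in tool [ 0.603   0.7977 -0.0082]
```

The force climbs steeply from 77.6 mm on, so the bottle is home. It travelled about 10 mm, within the 6–14 mm given. The tip presses with about 9 N (12.9 N less 3.9 N drag). I tighten in stages and watch the force.

```bash
python3 -m jog '{"offset":[[0,0,0],[0,0,0],[0,0,0],[0,0,0]],"yaw":[0,6,12,16],"claw":[1,1,1,1]}'|head -1; python3 -c "
from h import *
rep()"; python3 -m jog '{"offset":[[0,0,0],[0,0,0],[0,0,0]],"yaw":[3,6,6],"claw":[1,1,1]}'|head -1; python3 -c "
from h import *
rep()"
```

```text
time_s: 10.48
t 10.475 along mm 78.69 across -0.0 z 0.01 F along -13.87 across -2.21 Fz 4.3 Tz 0.127 ang 0.642 w 0.0125 rail in tool [ 0.801   0.5985 -0.008 ]
time_s: 10.85
t 10.85 along mm 78.69 across 0.04 z -0.03 F along -12.57 across -1.58 Fz 3.46 Tz -0.116 ang 0.539 w 0.0131 rail in tool [ 0.8583  0.513  -0.0079]
```

```bash
python3 -m jog '{"offset":[[0,0,0],[0,0,0],[0,0,0],[0,0,0],[0,0,0],[0,0,0],[0,0,0]],"yaw":[6,12,18,24,30,30,30],"claw":[1,1,1,1,1,1,1]}'|head -1; python3 -c "
from h import *
rep()"
```

```text
time_s: 11.72
t 11.725 along mm 78.71 across 0.0 z 0.01 F along -12.61 across -1.68 Fz 4.92 Tz -0.106 ang 0.015 w 0.0128 rail in tool [ 0.9998  0.0155 -0.0079]
```

```bash
python3 -m jog '{"offset":[[-0.15,0,0],[-0.3,0,0],[-0.3,0,0]],"yaw":[0,0,0],"claw":[1,1,1]}'|head -1; python3 -c "
from h import *
rep()"
```

```text
time_s: 12.1
t 12.1 along mm 78.41 across 0.05 z -0.02 F along -2.18 across -1.89 Fz 7.3 Tz -0.194 ang 0.017 w 0.0126 rail in tool [ 0.9999  0.017  -0.0019]
```

```bash
python3 -m jog '{"offset":[[0,0,0],[0,0,0],[0,0,0],[0,0,0],[0,0,-3],[0,0,-7],[0,0,-12],[0,0,-17],[0,0,-17]],"yaw":[0,0,0,0,0,0,0,0,0],"claw":[0.7,0.4,0.4,0.4,0.4,0.4,0.4,0.4,0.4]}'
python3 - <<'E'
from h import *
import cv2
a=eyes.snapshot("side"); cv2.imwrite("pics/side3.png",cv2.resize(a[165:305,280:440],None,fx=4.4,fy=4.4,interpolation=cv2.INTER_CUBIC))
b=eyes.snapshot("top"); cv2.imwrite("pics/top3.png",cv2.resize(b[150:270,220:380],None,fx=5,fy=5,interpolation=cv2.INTER_CUBIC))
E
```

```text
time_s: 13.22
position: [0.5682, -0.0177, 0.2338]
tool_rot: [3.134, 0.002, 1.819]
contact_force: [0.2, -0.2, 0.3]
width: 0.0516
grasp_force: 0.0
```

View pics/side3.png

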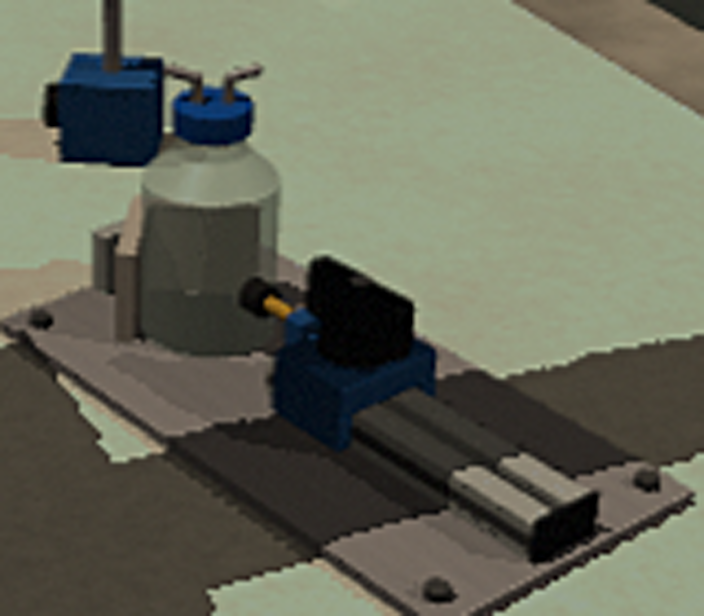

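View pics/top3.png

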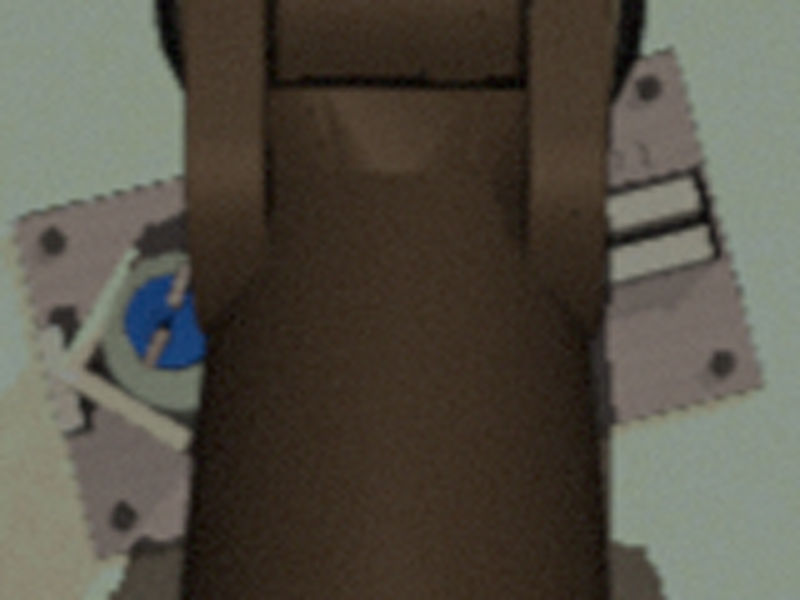

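The bottle stands upright against both faces of the V-block (side crop (210,250)). The rubber tip touches it at (255,295), the crossbar is parallel to the rail again, and the gripper is clear. I hand in.

```bash
python3 -c "
from station import workorder
print(workorder.job_done())"
```

```text
the job is handed in; nothing more can be done
None
```

I handed the job in at about 13 s: the bottle is home in the V-block, the jaw presses on it with an estimated 9 N (wrist force less drag), the T-handle is turned back tight, and the gripper is clear; no verdict was returned.

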